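# Load the cell into the detector's battery holder

## Task

Take the full-size cell (the one that is both thick and long) from the rack and load it into the battery holder of the detector: flat end first against the spring contact, push the spring back gently, press the button end down past the brass lip and let the spring slide the button under the lip, so that the cell lies level in the holder and stays held. Handle the contacts gently and leave the other two cells in the rack.

Things in the scene. Friction and masses are not known exactly. Their poses are not given: they have to be found in the camera images.
- cell: The full-size cell: grey-sleeved steel cylinder, 26 mm diameter, can 66 mm long, with a contact button 12 mm in diameter and 5 mm long on one end; 0.07 to 0.14 kg. Origin on its axis at mid-length of the can; its x axis runs along it toward the button (roll means nothing). Starts lying level in one of the rack's three places.
- cell_button (a point): Centre of the outer face of the button, 38 mm from the cell's origin. Home, it touches the contact post (carriage centred: face 38 mm from the seat, 51 mm high) under a brass lip overhanging 3.7 mm toward the spring, 16 mm wide, 47 to 51 mm above the table. To pass it, come in button end raised 25 degrees and keep the spring pushed in 8.5 mm while levelling the cell.
- thin_cell: Another cell, not to be used: 18 mm in diameter, 66 mm long, with a thinner button. Origin and axes as for the cell. Leave it in the rack.
- short_cell: Another cell, not to be used: 26 mm in diameter but only 50 mm long. Origin and axes as for the cell. Leave it in the rack.
- rack: Fixed grey rack, base 60 (x) by 200 (y) by 8 mm, three places 75 mm apart along y, each two 6 mm wide V saddles at x = -20 and 20 mm, open between them down to the base. Cells lie along its x, buttons toward +x; the axis of a 26 mm cell is 40 mm above the table, of the 18 mm cell 34 mm. Origin: centre of its underside, on the table.
- holder: Fixed battery holder: base 8 mm thick, x -71 to 91, y -33 to 33 mm, with the detector head at x 57 to 89 mm, 50 mm high. On it sits the carriage that takes the cell, clamped anywhere up to 8 mm either way along x; that offset is not reported and must be felt for. More than 25 N in all on its spring, saddles and contacts does damage. Origin under the seat, on the table.
- holder_seat (a point): Nominal place of the loaded cell's origin, on the carriage's axis (holder x, button toward +x), 40 mm above the table. True in y and z, up to 8 mm wrong in x. Carriage sizes are given from this point with the carriage centred: V saddles 6 mm wide at x = -20 and 20 mm, 38 mm above the table, between them open down to the plate 11 mm above the table.
- spring (a joint): Travel of the round brass spring contact (18 mm diameter, on the axis) toward -x, in m: 0 free, 0.0105 at its stop. Carriage centred, its free face is at x = -30 mm from the seat, its post (54 mm high) at -60 to -50 mm. Pushes back 1.4 N at first touch plus 0.7 N per mm (8.7 N at the stop). Pushed in 3 mm when the cell is home.
There are look-alikes about, which are no part of the job. What is shaped like the cell but brown or orange is not meant.

How it is judged:
On the way, in this order (a step that is already met when the one before it is completed fails the run):
1. the full-size cell is lifted out of the rack (height (world z) of cell above 0.06 m and contact force between cell and rack below 0.05 N), for 0.1 s.
2. the cell's flat end is in the holder and pushes the spring contact in by more than 6 mm (value of joint spring above 0.006 m and horizontal distance between cell and holder_seat below 0.02 m), for 0.1 s.
At the end, for the whole second after the job is handed in: The full-size cell rests in the holder, button toward the contact post: on the axis within 2 mm, within 10 mm of the nominal seat, centre 38.5 to 42 mm and button at most 42 mm high (under the lip), in line within 0.05 rad, spring pushed in 1.5 to 4.5 mm (button home) (horizontal distance between cell and holder_seat below 0.01 m and y of cell in the frame of holder between -0.002 and 0.002 m and z of cell in the frame of holder between 0.0385 and 0.042 m and x of cell_button in the frame of holder above 0.028 m and z of cell_button in the frame of holder below 0.042 m and angle between the x axis of cell and the x axis of holder, either way round below 0.05 rad and value of joint spring between 0.0015 and 0.0045 m and linear speed of cell below 0.01 m/s); the robot touches nothing.
It fails at once if the cell and the holder (spring contact included) press on each other with more than 25 N in all (contact force between cell and holder above 25 N).
It fails at once if the thin cell is moved by more than 20 mm (distance of thin_cell from where it was at the start of the episode above 0.02 m).
It fails at once if the short cell is moved by more than 20 mm (distance of short_cell from where it was at the start of the episode above 0.02 m).
It also fails if it takes over 72 s, if anything falls off the work surface, if the arm or the gripper's body presses on something with over 40 N, if the wrist force passes 120 N, or if a joint passes its speed limit or range.

## Robot

A 7-joint arm with a two-finger parallel gripper is mounted at the origin on the work surface. World frame = base frame: x ahead of the robot, y to its left, z up, the work surface at z = 0. Lengths are in m, angles in rad, forces in N, time in s.
With the tool pointing down it reaches from about 0.35 to 0.9 m from the base axis. Payload 8.1 kg.
Tool frame: the origin (TCP) lies between the finger pads; the fingertips stand 22 mm ahead of it and the grasp point (between the pads) lies 3 mm ahead of it; z points along the fingers, y is the direction in which the jaws open and shut (so a half turn about z gives the same grasp; the last joint's range is limited). The gripper opens to 92 mm and grips with 3 to 60 N. Pads are 19 mm wide; open, the fingers measure 130 mm over their backs; the gripper's body (75 mm by 190 mm) begins 47 mm behind the grasp point.
Start: joints at [1.125, 0.434, 0.025, 1.573, -0.012, 1.134, -0.075], TCP at [0.21, -0.589, 0.249] pointing down, gripper open.
Joint ranges: [-2.62, 2.62], [-0.44, 2.09], [-1.27, 1.32], [0.08, 2.57], [-1.32, 4.46], [0.12, 2], [-2.74, 2.74]. Speed limits (rad/s): [2.22, 2.22, 3.01, 3.01, 3.14, 3.14, 3.14].

## Interface

Orientations are given as a 3x3 rotation matrix whose columns are the frame's x, y, z axes.
In Python, from workcell import manip gives the robot as it stands. The module is installed in compiled form; this text tells all that it offers.
- The arm moves only by the tool move_arm, never from a script. Its argument "plan" is a list of rows, each a list of 7 numbers: the opening, from -1 (shut) to 1 (fully open), then the shift along the tool's x, y, z as a fraction of full scale, then the turn, a rotation vector about the tool's x, y, z as a fraction of full scale. A call has 1 to 20 rows; each row shifts and turns the commanded pose from where the row before left it, along the tool's axes as they then stand; what a row does not reach is not made up. Full scale, the value 1, is 0.1 m for a shift and 90 degrees for a turn. A row lasts 1/10 s, in which the tool goes at most 50 mm and 8.59 degrees, less where a joint would pass 70% of its speed; a pose out of reach is approached as far as the arm can. A call with a number of a shift or a turn outside -1 to 1 is refused whole. A call with a gripper value outside its range is refused whole. The fingers move at their own pace and stop on an object; "force" is the grip in N (left out, the last holds). Time passes only in rows, so rows that do not move let the fingers close. It gives the time, the measured TCP pose, the force and the opening at its end, in the units of the state.
- manip.sense(): the state, without advancing time (a new reading comes with each control period).
- manip.capture(name): name is "scene" or "top"; returns a dict with "frame" (400x640x3 uint8, blue, green, red), "z_map" (400x640 float32, m along the optical axis (not along the pixel's ray), 0 where there is no reading), "vertical_fov" (degrees; the focal length in pixels is half the picture's height over the tangent of half this angle, whatever the lens; pixels are square), "cx", "cy" (the principal point, pixels), "R" (3x3) and "t" (3): a world point X has camera coordinates R X + t. Camera axes: x right, y down, z forward; pixel columns grow to the right and rows downward; lengths in m; the calibration is good to about 2 mm. A picture is of the moment at which its call begins.
- manip.finish_job(): hands the job in, once; it reports no verdict.
The state is a dict: "t": time; "joints": joint angles; "qd": joint speeds; "joint_efforts": joint torques, N m; "ee_pos": TCP position; "tcp_rot": TCP orientation; "ft_force": force on the tool from outside, world axes, zero at the start; "wrist_torque": the same for the moment, N m; "opening": opening from 0.0 (shut) to 1.0 (fully open).
Only numpy, scipy, OpenCV 4.12 (cv2) and the standard library are available. Lean on these libraries where they do the work, as an engineer would, in place of code of your own. Each camera call takes 0.05 s, during which the arm holds its last target.

## Working session

There is one attempt and no reset: what is moved stays moved. The work goes in short steps, Python scripts to look and compute and a tool call to move; the robot and the scene stay as the last step left them, time stands still between calls to the robot, and variables do not carry over. Pictures are saved under pics/ and viewed, and the job is handed in when it is done.

Besides the shell and the picture viewer there is one more tool, called after ">>>" by a JSON object that holds its "op" and its "data". move_arm: Moves the arm, as the interface text tells. Shift numbers are shares of 0.1 m and turn numbers shares of 90 degrees, none past 1 either way. Its arguments: {"type":"object","properties":{"plan":{"type":"array"},"force":{"type":"number"}},"required":["plan"]}

```bash
mkdir -p pics
cat > h.py <<'E'
import numpy as np, cv2
from workcell import manip
def cap(n):
    d=manip.capture(n); d['f']=200/np.tan(np.radians(d['vertical_fov'])/2); return d
def pts(d):
    z=d['z_map']; v,u=np.mgrid[0:400,0:640]
    c=np.stack([(u-d['cx'])/d['f']*z,(v-d['cy'])/d['f']*z,z],-1)
    return (c-d['t'])@d['R']   # world
def ray(d,u,v,h):
    r=d['R'].T@np.array([(u-d['cx'])/d['f'],(v-d['cy'])/d['f'],1]); o=-d['R'].T@d['t']
    return o+r*(h-o[2])/r[2]
E
python3 - <<'E'
from h import *
for n in('scene','top'):
    d=cap(n); cv2.imwrite(f'pics/{n}0.png',d['frame']); np.savez(f'{n}0.npz',**d)
    print(n,d['f'],d['cx'],d['cy'],d['R'].round(3).tolist(),d['t'], (d['z_map']>0).mean())
s=manip.sense(); print({k:np.round(v,3).tolist() for k,v in s.items()})
E
```

```text
scene 501.9277838625285 318.5138689379218 199.42854944987215 [[0.268, 0.963, -0.018], [0.628, -0.189, -0.755], [-0.73, 0.191, -0.656]] [-0.17687813 -0.27869709  1.43014771] 0.99609765625
top 386.8554787574852 322.05811940169366 198.2770753594751 [[0.123, -0.992, 0.007], [-0.965, -0.121, -0.235], [0.234, 0.022, -0.972]] [-0.02231157  0.53031421  0.65971947] 0.9960546875
{'t': 0.1, 'joints': [1.125, 0.435, 0.025, 1.574, -0.012, 1.134, -0.075], 'qd': [0.0, -0.001, 0.001, -0.002, -0.001, 0.0, -0.0], 'joint_efforts': [0.003, -66.913, 0.988, -31.515, -0.06, 0.037, 0.0], 'ee_pos': [0.21, -0.588, 0.248], 'tcp_rot': [[0.942, 0.336, -0.001], [0.336, -0.942, 0.001], [-0.0, -0.001, -1.0]], 'ft_force': [0.229, 0.261, -1.225], 'wrist_torque': [-0.007, -0.042, 0.023], 'opening': 0.997}
```

View pics/scene0.png

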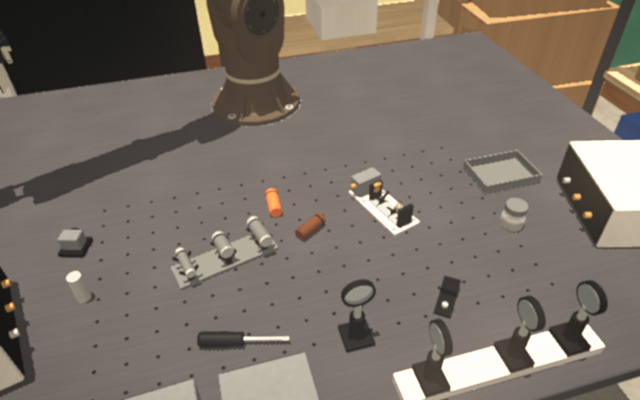

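View pics/top0.png

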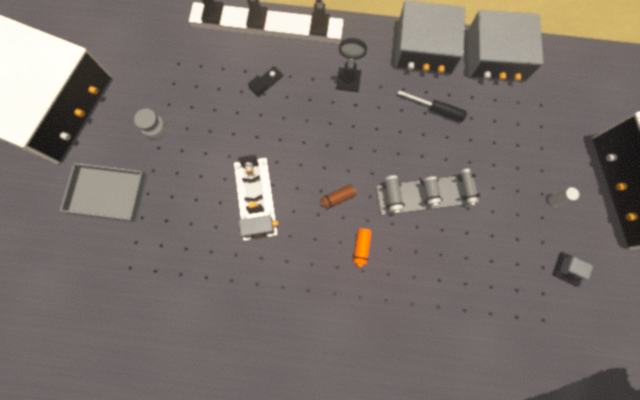

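Run:
```python
import cv2,numpy as np
t=cv2.imread('pics/top0.png'); s=cv2.imread('pics/scene0.png')
a=cv2.resize(t[160:225,370:490],None,fx=6,fy=6,interpolation=cv2.INTER_CUBIC)
cv2.imwrite('pics/c1.png',a)
cv2.imwrite('pics/c2.png',cv2.resize(s[205:290,165:285],None,fx=6,fy=6,interpolation=cv2.INTER_CUBIC))
cv2.imwrite('pics/c3.png',cv2.resize(t[150:245,220:290],None,fx=6,fy=6,interpolation=cv2.INTER_CUBIC))
cv2.imwrite('pics/c4.png',cv2.resize(s[160:240,340:425],None,fx=7,fy=7,interpolation=cv2.INTER_CUBIC))
```

```text
(no output)
```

View pics/c1.png

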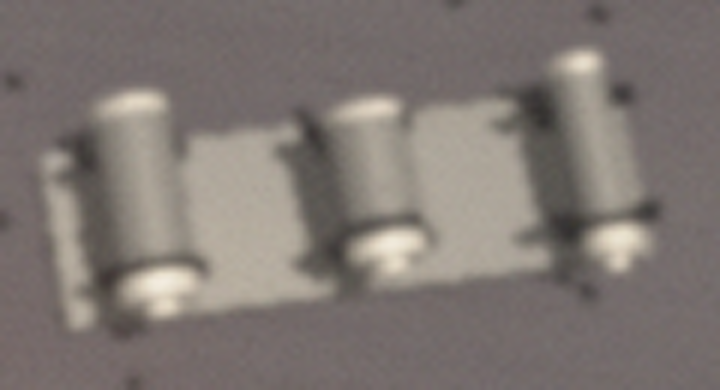

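View pics/c2.png

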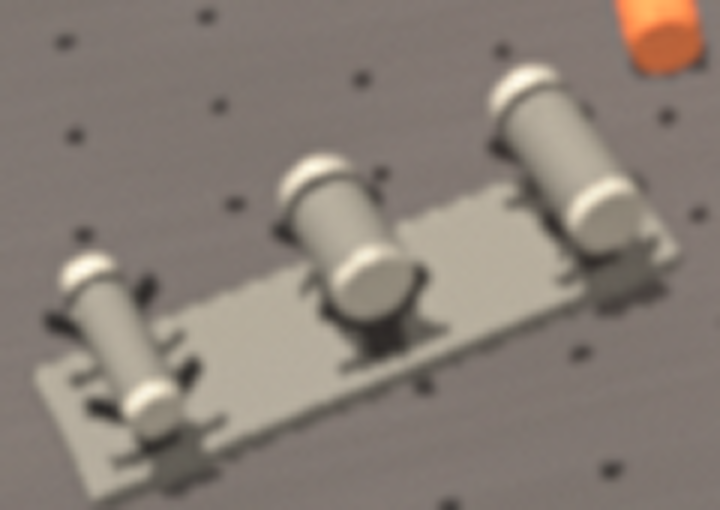

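View pics/c3.png

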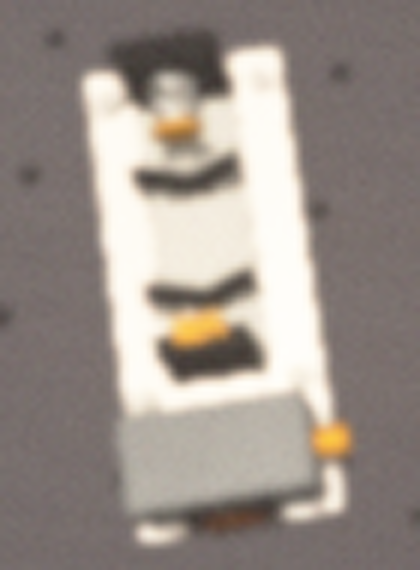

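View pics/c4.png

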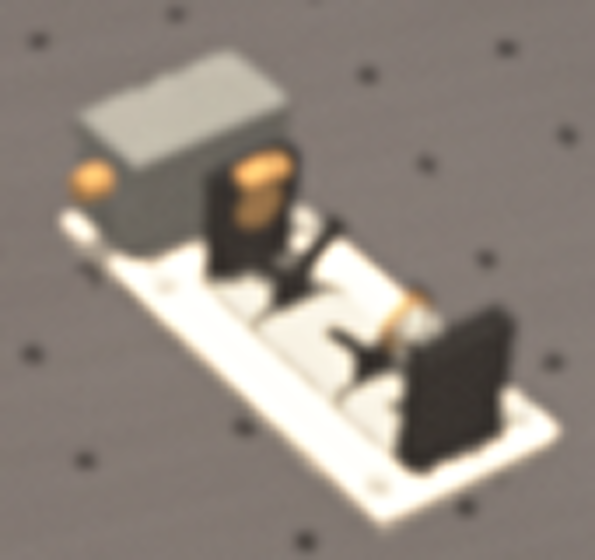

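Run:
```python
from h import *
for n in('top','scene'):
    d=dict(np.load(n+'0.npz')); P=pts(d); f=d['frame'].astype(int); 
    print(n)
    tab=P[(abs(P[...,2])<.02)]; 
    # table flatness check around region
    reg=(P[...,0]>.3)&(P[...,0]<.75)&(P[...,1]>-.4)&(P[...,1]<.3)
    z=P[...,2]
    print('table median',np.median(z[reg&(abs(z)<.006)]), z[reg&(abs(z)<.006)].std())
    hsv=cv2.cvtColor(d['frame'],cv2.COLOR_BGR2HSV)
    white=((hsv[...,2]>200)&(hsv[...,1]<50)&reg&(z>-.005)&(z<.03)).astype(np.uint8)
    nl,lab,st,ce=cv2.connectedComponentsWithStats(white)
    for i in range(1,nl):
        if st[i,4]>60: print('white',st[i],ce[i], P[lab==i].mean(0).round(3))
    up=((z>.004)&reg).astype(np.uint8)
    nl,lab,st,ce=cv2.connectedComponentsWithStats(up)
    for i in range(1,nl):
        if st[i,4]>60: print('up',st[i],ce[i].round(), P[lab==i].mean(0).round(3),P[lab==i].max(0).round(3),P[lab==i].min(0).round(3))
```

```text
top
table median -0.00013275270361535357 0.001360253428006451
white [ 234  158   41   62 1357] [254.40383198 189.29845247] [0.544 0.183 0.008]
up [450 116  16   6  63] [458. 118.] [ 0.747 -0.218  0.017] [ 0.75  -0.2    0.023] [ 0.743 -0.231  0.007]
up [ 235  155   44   86 2720] [255. 198.] [0.522 0.175 0.028] [0.613 0.232 0.766] [0.36  0.028 0.004]
up [ 377  169  104   46 3070] [427. 193.] [ 0.574 -0.16   0.027] [0.629 0.028 0.766] [ 0.36  -0.269  0.004]
up [321 184  36  25 457] [338. 196.] [0.545 0.013 0.028] [0.576 0.045 0.766] [ 0.36  -0.022  0.008]
up [354 229  18  38 491] [362. 247.] [ 0.452 -0.044  0.027] [0.488 0.028 0.766] [ 0.36  -0.06   0.009]
scene
table median -0.0003716952063479287 0.0014109972972214892
white [355 194  65  41 826] [385.09443099 212.73002421] [0.55  0.175 0.008]
up [ 349  167   71   68 2139] [381. 201.] [0.53  0.172 0.025] [0.614 0.234 0.057] [0.442 0.121 0.004]
up [265 189  17  27 318] [273. 202.] [ 0.464 -0.046  0.021] [ 0.492 -0.031  0.028] [ 0.418 -0.059  0.005]
up [295 213  31  27 410] [310. 226.] [0.556 0.011 0.02 ] [0.578 0.047 0.028] [ 0.524 -0.021  0.004]
up [ 171  216  107   73 3093] [223. 254.] [ 0.586 -0.168  0.023] [ 0.632 -0.063  0.056] [ 0.529 -0.268  0.004]
```

Run:
```python
from h import *
for n in('top','scene'):
    d=dict(np.load(n+'0.npz')); P=pts(d); z=P[...,2]; X,Y=P[...,0],P[...,1]
    print(n)
    for nm,(x0,x1,y0,y1),L in (('rack',(.5,.66,-.29,-.045),(.2,.06)),('holder',(.42,.64,.09,.25),(.162,.066))):
        m=(X>x0)&(X<x1)&(Y>y0)&(Y<y1)&(z>.0045)&(z<.012)
        m=cv2.morphologyEx(m.astype(np.uint8),cv2.MORPH_OPEN,np.ones((3,3)))>0
        q=(P[m][:,:2]*1000).astype(np.float32)
        r=cv2.minAreaRect(q); print(nm,m.sum(),np.round(r[0],1),np.round(r[1],1),round(r[2],2))
    # cells tops
    for nm,y0,y1,zz in(('A',-.115,-.05,.045),('B',-.19,-.115,.045),('C',-.29,-.195,.036)):
        m=(X>.5)&(X<.68)&(Y>y0)&(Y<y1)&(z>zz)&(z<.06)
        p=P[m]; c=p[:,:2].mean(0); u,s,v=np.linalg.svd(p[:,:2]-c,full_matrices=False); a=v[0]*np.sign(-v[0][0])
        t=(p[:,:2]-c)@a; w=(p[:,:2]-c)@np.array([-a[1],a[0]])
        print(nm,len(p),c.round(4),'dir',np.degrees(np.arctan2(a[1],a[0])).round(2),'ext',np.percentile(t,[1,99]).round(4),np.percentile(w,[1,99]).round(4),'zmax',np.percentile(p[:,2],98).round(4))
```

```text
top
rack 1586 [ 574.6 -154.9] [ 60.3 176.7] 14.54
holder 1124 [544.2 183.7] [123.8  66.1] 16.75
A 429 [ 0.5596 -0.0921] dir -165.03 ext [-0.0332  0.0324] [-0.011   0.0126] zmax 0.0551
B 327 [ 0.5743 -0.1653] dir -165.41 ext [-0.0256  0.0263] [-0.0104  0.0131] zmax 0.0548
C 332 [ 0.5948 -0.2373] dir -164.55 ext [-0.0334  0.0339] [-0.0139  0.0172] zmax 0.0453
scene
rack 1651 [ 578.3 -165.4] [ 63.1 200.3] 14.95
holder 715 [528.3 178.6] [162.5  67.5] 17.15
A 312 [ 0.5657 -0.0929] dir -164.4 ext [-0.031   0.0372] [-0.0128  0.0105] zmax 0.0547
B 262 [ 0.5797 -0.1661] dir -164.39 ext [-0.0233  0.0279] [-0.0125  0.0109] zmax 0.0542
C 284 [ 0.6007 -0.2374] dir -165.43 ext [-0.0303  0.036 ] [-0.0159  0.0096] zmax 0.0449
```

Run:
```python
from h import *
for n in('top','scene'):
    d=dict(np.load(n+'0.npz')); P=pts(d); z=P[...,2]; X,Y=P[...,0],P[...,1]
    hsv=cv2.cvtColor(d['frame'],cv2.COLOR_BGR2HSV)
    print(n)
    # holder: cast all pixels to z=.008 plane; white mask; fit sides
    v,u=np.mgrid[0:400,0:640]
    r=np.stack([(u-d['cx'])/d['f'],(v-d['cy'])/d['f'],np.ones_like(u,float)],-1)@d['R']; o=-d['R'].T@d['t']
    Q=o+r*((.008-o[2])/r[...,2])[...,None]
    a=np.radians(197); hx=np.array([np.cos(a),np.sin(a)]); hy=np.array([-hx[1],hx[0]])
    c0=np.array([.538,.181])
    m=(hsv[...,2]>150)&(hsv[...,1]<60)&(z>-.004)&(z<.016)&(np.linalg.norm(Q[...,:2]-c0,axis=-1)<.11)
    q=Q[m][:,:2]-c0; s=q@hx; t=q@hy
    ss=[];lo=[];hi=[]
    for b in np.arange(-.066,.08,.006):
        k=(s>=b)&(s<b+.006)
        if k.sum()>8: ss.append(b+.003);lo.append(t[k].min());hi.append(t[k].max())
    print(np.array([ss,lo,hi]).T.__mul__(1000).round(1).tolist()); print('s range',np.percentile(s,[.3,99.7]))
    # tall posts
    for nm,m in (('orange',(hsv[...,0]>8)&(hsv[...,0]<28)&(hsv[...,1]>120)),('dark z>.05',(hsv[...,2]<90)&(z>.048)&(z<.06)),('z>.045',(z>.045)&(z<.06))):
        m=m&(X>.42)&(X<.65)&(Y>.1)&(Y<.25)&(z>.012)&(z<.07)
        k,lab,st,ce=cv2.connectedComponentsWithStats(m.astype(np.uint8))
        for i in range(1,k):
            if st[i,4]>4:
                p=P[lab==i]; s=(p[:,:2]-c0)@hx; t=(p[:,:2]-c0)@hy
                print(nm,st[i,4],ce[i].round(),'s',np.percentile(s,[2,50,98]).round(4),'t',np.percentile(t,[2,50,98]).round(4),'z',np.percentile(p[:,2],[5,50,95]).round(4))
```

```text
top
[[-63.0, -36.9, 34.2], [-57.0, -35.4, 33.3], [-51.0, -36.2, 34.4], [-45.0, -36.7, 33.5], [-39.0, -35.5, 34.3], [-33.0, -36.5, 34.0], [-27.0, -37.0, 33.1], [-21.0, -35.8, 34.2], [-15.0, -36.6, 33.6], [-9.0, -37.1, 34.1], [-3.0, -36.1, 33.8], [3.0, -36.9, 32.9], [9.0, -37.1, 34.0], [15.0, -36.1, 33.1], [21.0, -36.9, 33.9], [27.0, -37.2, 33.6], [33.0, -36.4, 32.7], [39.0, -37.2, 33.8], [45.0, -36.0, 32.9], [51.0, -36.2, 33.7], [57.0, 27.2, 33.1]]
s range [-0.07160259  0.09345124]
orange 15 [249. 171.] s [-0.0346 -0.0329 -0.0324] t [-0.006  -0.0002  0.0044] z [0.0394 0.0459 0.0485]
orange 35 [253. 205.] s [0.0318 0.0363 0.0401] t [-0.0091 -0.002   0.0062] z [0.0489 0.0507 0.0524]
orange 28 [275. 223.] s [0.0709 0.0756 0.0791] t [0.0286 0.033  0.0377] z [0.0354 0.0382 0.0451]
dark z>.05 86 [247. 158.] s [-0.062  -0.0565 -0.0524] t [-0.0143 -0.0004  0.0152] z [0.0499 0.0534 0.056 ]
dark z>.05 11 [258. 207.] s [0.0408 0.0427 0.0435] t [0.     0.0075 0.0128] z [0.0487 0.0503 0.0517]
dark z>.05 5 [250. 209.] s [0.0423 0.0432 0.0433] t [-0.0116 -0.0082 -0.0047] z [0.0484 0.0498 0.0519]
z>.
[... 1018 characters left out ...]
 186.] s [0.0305 0.035  0.0405] t [-0.012  -0.0019  0.0069] z [0.0329 0.0479 0.0518]
dark z>.05 10 [371. 185.] s [0.0369 0.0401 0.0445] t [0.0054 0.0102 0.0138] z [0.0485 0.0491 0.0516]
dark z>.05 71 [406. 209.] s [-0.0643 -0.0611 -0.0551] t [-0.0163 -0.0003  0.0161] z [0.0487 0.0533 0.055 ]
z>.045 292 [366. 176.] s [0.0569 0.0722 0.0894] t [-0.0293  0.0009  0.0285] z [0.0461 0.0492 0.0514]
z>.045 68 [376. 184.] s [0.0305 0.0373 0.0438] t [-0.0164  0.0002  0.0133] z [0.0458 0.0497 0.0519]
z>.045 11 [397. 204.] s [-0.0367 -0.0359 -0.0327] t [-0.0061 -0.0008  0.0052] z [0.0458 0.0468 0.0492]
z>.045 107 [405. 209.] s [-0.0642 -0.0603 -0.0449] t [-0.017   0.      0.0162] z [0.046  0.0526 0.055 ]
```

>>> {"op": "move_arm", "data": {"plan": [[0.1,0.15,-0.11,0,0,0,0],[0.1,0.3,-0.2,0,0,0,0],[0.1,0.3,-0.22,0.05,0,0,0],[0.1,0.31,-0.22,0.07,0,0,0],[0.1,0.31,-0.22,0.07,0,0,0],[0.1,0.31,-0.22,0.07,0,0,0],[0.1,0.31,-0.22,0.07,0,0,0],[0.1,0.31,-0.22,0.07,0,0,0],[0.1,0.31,-0.22,0.07,0,0,0],[0.1,0.31,-0.22,0.07,0,0,0],[0.1,0.31,-0.22,0.07,0,0,0],[0.1,0.31,-0.22,0.07,0,0,0],[0.1,0.31,-0.22,0.07,0,0,0],[0.1,0.31,-0.22,0.07,0,0,0],[0.1,0.31,-0.22,0.07,0,0,0],[0.1,0.31,-0.22,0.07,0,0,0],[0.1,0.15,-0.11,0.05,0,0,0.051],[0.1,0,0,0,0,0,0]], "force": 40}}

```text
t: 1.9
ee_pos: [0.5575, -0.0884, 0.1469]
tcp_rot: [[0.965, 0.263, -0.001], [0.263, -0.965, 0.002], [-0.0, -0.002, -1.0]]
ft_force: [-0.4, -0.4, -0.4]
opening: 0.547
```

>>> {"op": "move_arm", "data": {"plan": [[0.1,-0.005,0.049,0.1,0,0,0],[0.1,0,0,0.2,0,0,0],[0.1,0,0,0.2,0,0,0],[0.1,0,0,0.17,0,0,0],[0.1,0,0,0,0,0,0]]}}

```text
t: 2.4
ee_pos: [0.5549, -0.0999, 0.0784]
tcp_rot: [[0.966, 0.258, -0.005], [0.258, -0.966, -0.0], [-0.005, -0.001, -1.0]]
ft_force: [-0.7, -0.1, 0.8]
opening: 0.55
```

Run:
```python
from h import *
d=cap('scene'); e=cap('top')
a=cv2.resize(d['frame'][150:280,170:330],(640,520),interpolation=cv2.INTER_CUBIC); cv2.imwrite('pics/s1.png',a)
a=cv2.resize(e['frame'][120:240,330:490],(640,480),interpolation=cv2.INTER_CUBIC); cv2.imwrite('pics/t1.png',a)
```

```text
(no output)
```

View pics/s1.png

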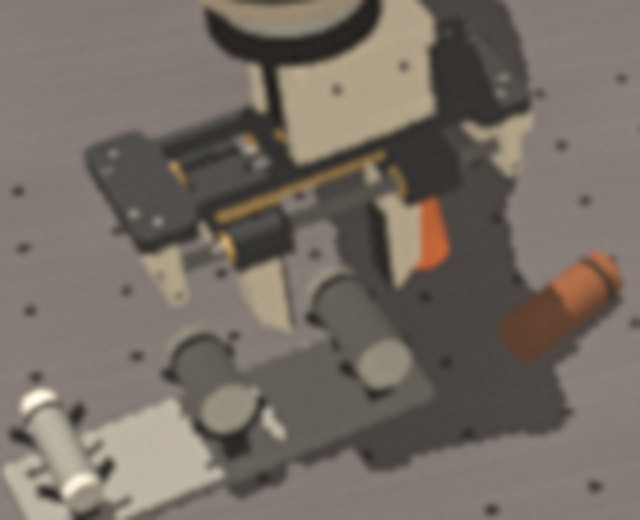

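>>> {"op": "move_arm", "data": {"plan": [[0.1,0,0,0,0,0,0],[0.1,0,0,0,0,0,0]]}}

```text
t: 2.7
ee_pos: [0.5581, -0.0986, 0.0817]
tcp_rot: [[0.966, 0.259, 0.002], [0.259, -0.966, -0.0], [0.001, 0.001, -1.0]]
ft_force: [1.0, -0.8, 0.4]
opening: 0.548
```

>>> {"op": "move_arm", "data": {"plan": [[0.1,0.016,-0.05,0,0,0,0],[0.1,0,0,0.1,0,0,0],[0.1,0,0,0.15,0,0,0],[0.1,0,0,0.1,0,0,0],[0.1,0,0,0,0,0,0],[0.1,0,0,0,0,0,0],[0.1,0,0,0,0,0,0]]}}

```text
t: 3.4
ee_pos: [0.5582, -0.093, 0.0461]
tcp_rot: [[0.966, 0.26, 0.001], [0.26, -0.966, -0.0], [0.001, 0.0, -1.0]]
ft_force: [-0.3, 0.2, 0.0]
opening: 0.551
```

Run:
```python
from h import *
d=cap('scene')
a=cv2.resize(d['frame'][170:270,190:310],(720,600),interpolation=cv2.INTER_CUBIC); cv2.imwrite('pics/s2.png',a)
```

```text
(no output)
```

View pics/s2.png

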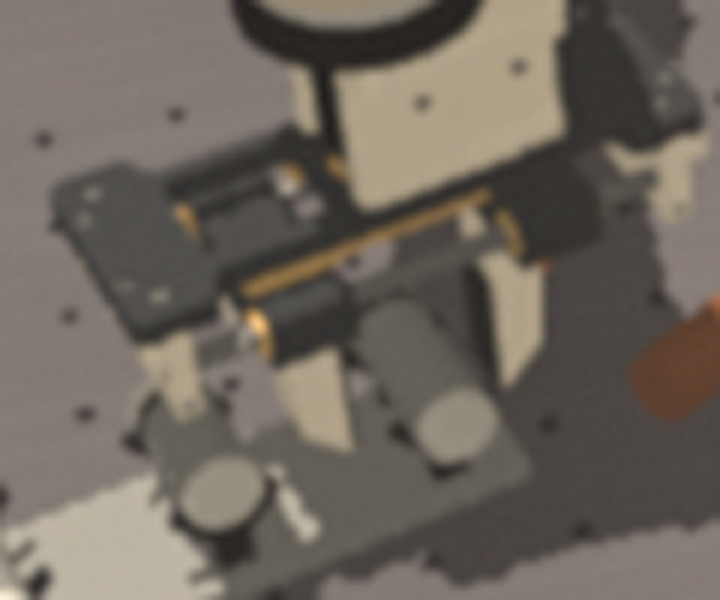

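The fingers straddle the full-size cell, whose flat end is at crop (455,425), and the short cell is clear at (225,490). Next I close the gripper.

>>> {"op": "move_arm", "data": {"plan": [[-0.2,0,0,0,0,0,0],[-0.5,0,0,0,0,0,0],[-1,0,0,0,0,0,0],[-1,0,0,0,0,0,0],[-1,0,0,0,0,0,0],[-1,0,0,0,0,0,0]], "force": 40}}

```text
t: 4.05
ee_pos: [0.5577, -0.0926, 0.0458]
tcp_rot: [[0.966, 0.26, -0.0], [0.26, -0.966, 0.0], [-0.0, -0.0, -1.0]]
ft_force: [-0.9, 2.5, 2.0]
opening: 0.272
```

>>> {"op": "move_arm", "data": {"plan": [[-1,0,0,-0.05,0,0,0],[-1,0,0,-0.1,0,0,0],[-1,0,0,-0.2,0,0,0],[-1,0,0,-0.25,0,0,0],[-1,0,0,-0.25,0,0,0],[-1,0,0,-0.15,0,0,0],[-1,0,0,0,0,0,0],[-1,0,0,0,0,0,0],[-1,0,0,0,0,0,0]]}}

```text
t: 4.95
ee_pos: [0.5571, -0.093, 0.1448]
tcp_rot: [[0.966, 0.259, -0.002], [0.259, -0.966, -0.0], [-0.002, -0.0, -1.0]]
ft_force: [0.0, -0.5, -1.0]
opening: 0.272
```

Run:
```python
from h import *
d=cap('scene')
a=cv2.resize(d['frame'][130:260,170:330],(720,585),interpolation=cv2.INTER_CUBIC); cv2.imwrite('pics/s3.png',a)
d=cap('top')
a=cv2.resize(d['frame'][110:240,330:490],(720,585),interpolation=cv2.INTER_CUBIC); cv2.imwrite('pics/t3.png',a)
for i in range(3):print(manip.sense()['ft_force'],manip.sense()['ee_pos'])
```

```text
[-0.23547898  0.75871433 -1.23125778] [ 0.557156   -0.09294463  0.1446899 ]
[-0.23547898  0.75871433 -1.23125778] [ 0.557156   -0.09294463  0.1446899 ]
[-0.23547898  0.75871433 -1.23125778] [ 0.557156   -0.09294463  0.1446899 ]
```

View pics/s3.png

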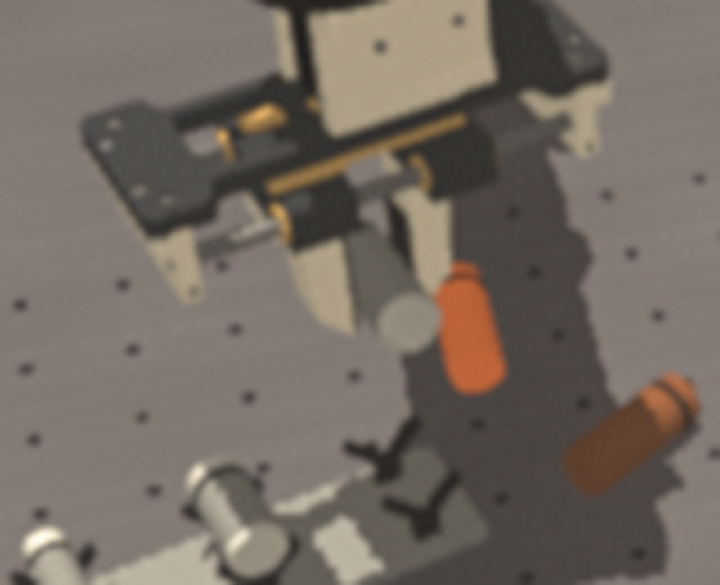

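View pics/t3.png

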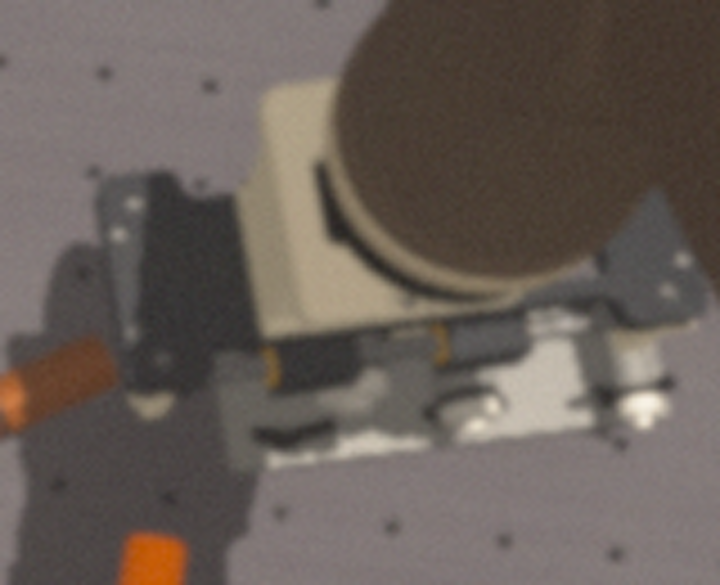

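```bash
cat >> h.py <<'E'
def cellpts(d,s):
    P=pts(d); R=s['tcp_rot']; q=(P-s['ee_pos'])@R   # tool coords
    return q
E
python3 - <<'E'
from h import *
d=cap('scene'); s=manip.sense(); q=cellpts(d,s)
m=(abs(q[...,1])<.018)&(q[...,2]>-.012)&(q[...,2]<.03)&(q[...,0]>.012)&(q[...,0]<.06)
p=q[m]; print(len(p))
for a,b in zip(*[np.histogram(p[:,0],np.arange(.01,.06,.002))[i] for i in(0,1)]): print(round(b,3),a,end='; ')
f=p[p[:,0]>np.percentile(p[:,0],98)-.003]; print('\nface',f.mean(0),len(f),np.percentile(p[:,0],[90,95,98]), 'y',np.percentile(f[:,1],[2,98]),'z',np.percentile(f[:,2],[2,98]))
E
```

```text
260
0.01 0; 0.012 12; 0.014 8; 0.016 13; 0.018 15; 0.02 11; 0.022 12; 0.024 15; 0.026 9; 0.028 14; 0.03 12; 0.032 15; 0.034 50; 0.036 68; 0.038 6; 0.04 0; 0.042 0; 0.044 0; 0.046 0; 0.048 0; 0.05 0; 0.052 0; 0.054 0; 0.056 0; 
face [0.03649365 0.00098463 0.00560391] 108 [0.036979   0.03759768 0.03811168] y [-0.01017846  0.01238564] z [-0.00603683  0.01715557]
```

>>> {"op": "move_arm", "data": {"plan": [[-1,0.02,-0.12,0,0,0,0],[-1,0.04,-0.25,0,0,0,0],[-1,0.05,-0.29,0,0,0,0],[-1,0.05,-0.29,0,0,0,0],[-1,0.05,-0.29,0,0,0,0],[-1,0.05,-0.29,0,0,0,0],[-1,0.05,-0.29,0,0,0,0],[-1,0.05,-0.29,0,0,0,0],[-1,0.05,-0.29,0,0,0,0],[-1,0.04,-0.2,0,0,0,0],[-1,0.02,-0.1,0,0,0,-0.018],[-1,0,0,0,0,-0.0463,0],[-1,0,0,0,0,-0.0463,0],[-1,0,0,0,0,-0.0463,0],[-1,0,0,0,0,-0.0463,0],[-1,0,0,0,0,-0.0463,0],[-1,0,0,0,0,-0.0463,0],[-1,0,0,0,0,0,0],[-1,0,0,0,0,0,0],[-1,0,0,0,0,0,0]]}}

```text
t: 7.1
ee_pos: [0.5329, 0.1798, 0.1459]
tcp_rot: [[0.869, 0.287, -0.404], [0.26, -0.958, -0.121], [-0.421, -0.0, -0.907]]
ft_force: [0.1, -0.0, -0.4]
opening: 0.271
```

Run:
```python
from h import *
d=cap('scene'); s=manip.sense(); q=cellpts(d,s)
print(s['ee_pos'],s['tcp_rot'].round(3).tolist(),s['ft_force'],s['joints'].round(2))
a=cv2.resize(d['frame'][100:240,310:470],(720,630)[:2] if 0 else (680,595),interpolation=cv2.INTER_CUBIC); cv2.imwrite('pics/s4.png',a)
m=(abs(q[...,1])<.02)&(q[...,2]>-.012)&(q[...,2]<.03)&(q[...,0]>.012)&(q[...,0]<.05)
p=q[m]; f=p[p[:,0]>np.percentile(p[:,0],98)-.003]
print('face',f.mean(0),len(f),'y',np.percentile(f[:,1],[2,98]),'z',np.percentile(f[:,2],[2,98]))
# barrel axis direction in tool: top points
b=p[(p[:,0]<.033)&(p[:,0]>.013)&(abs(p[:,1])<.009)]
print('barrel fit', np.polyfit(b[:,0],b[:,2],1) if len(b) else None,len(b))
# holder in this view
P=pts(d);z=P[...,2]
a=np.radians(196.6); hx=np.array([np.cos(a),np.sin(a)]); hy=np.array([-hx[1],hx[0]]); c0=np.array([.538,.181])
m=(z>.051)&(z<.057); S=(P[...,:2]-c0)@hx; T=(P[...,:2]-c0)@hy
k=m&(S>-.07)&(S<-.045)&(abs(T)<.025); print('post',k.sum(),np.percentile(S[k],[3,50,97]),np.percentile(T[k],[3,50,97]))
```

```text
[0.53287086 0.1798147  0.14616598] [[0.869, 0.287, -0.404], [0.26, -0.958, -0.121], [-0.421, 0.0, -0.907]] [ 0.33258432  0.44355234 -0.30099583] [-0.28  0.7  -0.19  1.47  0.05  1.41 -1.75]
face [0.03600364 0.00230117 0.00460929] 55 y [-0.01083168  0.01372277] z [-0.00692449  0.01851395]
barrel fit [ 0.05608975 -0.00601059] 50
post 66 [-0.06433317 -0.05848256 -0.05332665] [-0.01631714 -0.00015544  0.01507285]
```

View pics/s4.png

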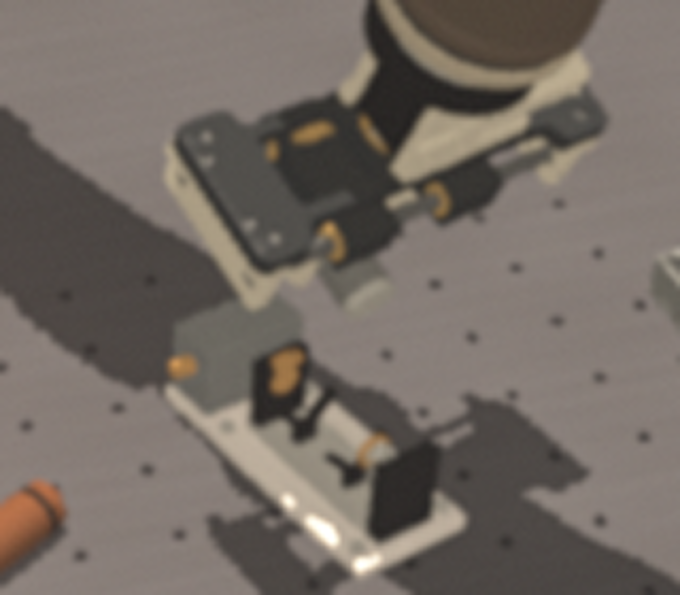

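>>> {"op": "move_arm", "data": {"plan": [[-1,0.042,-0.01,0.09,0,0,0],[-1,0.063,0,0.136,0,0,0],[-1,0.063,0,0.136,0,0,0],[-1,0.063,0,0.136,0,0,0],[-1,0.042,0,0.091,0,0,0],[-1,0.021,0,0.046,0,0,0],[-1,0,0,0,0,0,0],[-1,0,0,0,0,0,0],[-1,0,0,0,0,0,0]]}}

```text
t: 8.05
ee_pos: [0.533, 0.1811, 0.0763]
tcp_rot: [[0.869, 0.287, -0.404], [0.26, -0.958, -0.121], [-0.422, -0.0, -0.907]]
ft_force: [0.3, -0.2, -1.4]
opening: 0.274
```

Run:
```python
from h import *
d=cap('scene'); s=manip.sense(); q=cellpts(d,s)
print(s['ee_pos'],s['tcp_rot'].round(3).tolist(),s['ft_force'],s['joints'].round(2))
a=cv2.resize(d['frame'][140:240,330:440],(660,600),interpolation=cv2.INTER_CUBIC); cv2.imwrite('pics/s5.png',a)
d=cap('top')
a=cv2.resize(d['frame'][130:250,200:310],(550,600),interpolation=cv2.INTER_CUBIC); cv2.imwrite('pics/t5.png',a)
```

```text
[0.53299788 0.18107124 0.07630905] [[0.869, 0.287, -0.404], [0.26, -0.958, -0.121], [-0.422, -0.0, -0.907]] [-0.16947936  0.2844015  -1.18280862] [-0.28  0.77 -0.19  1.51  0.07  1.3  -1.76]
```

View pics/s5.png

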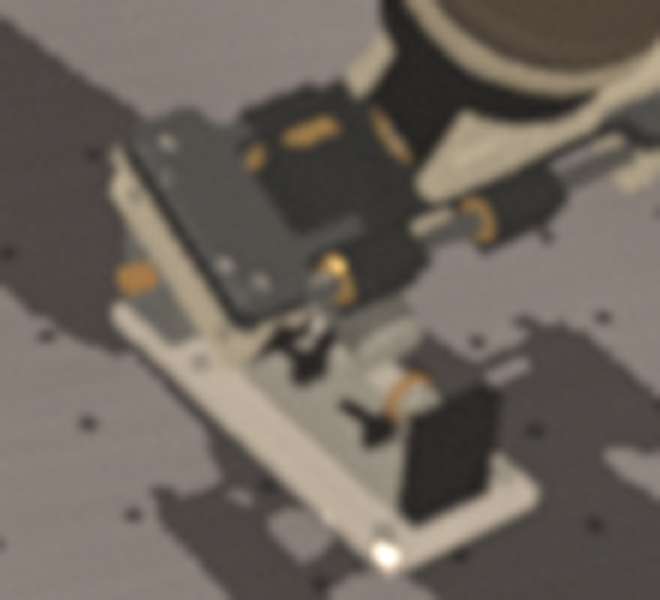

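View pics/t5.png

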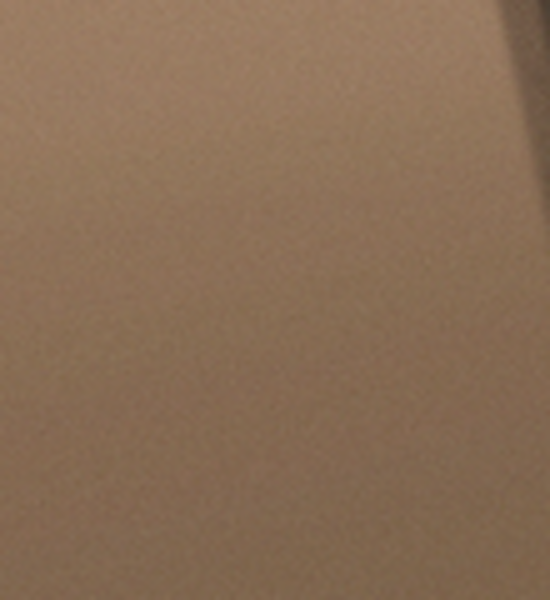

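>>> {"op": "move_arm", "data": {"plan": [[-1,0.021,0,0.045,0,0,0],[-1,0.021,0,0.045,0,0,0],[-1,0.011,0,0.023,0,0,0],[-1,0.005,0,0.011,0,0,0],[-1,0,0,0,0,0,0],[-1,0,0,0,0,0,0]]}}

```text
t: 8.75
ee_pos: [0.5327, 0.1809, 0.0621]
tcp_rot: [[0.868, 0.287, -0.405], [0.26, -0.958, -0.121], [-0.423, 0.0, -0.906]]
ft_force: [0.3, 0.4, -0.6]
opening: 0.273
```

Run:
```python
from h import *
d=cap('scene'); s=manip.sense()
print(s['ee_pos'],s['ft_force'])
a=cv2.resize(d['frame'][140:240,330:440],(660,600),interpolation=cv2.INTER_CUBIC); cv2.imwrite('pics/s6.png',a)
```

```text
[0.53273293 0.1809242  0.06212877] [ 0.10326426  0.20483677 -0.91283869]
```

View pics/s6.png

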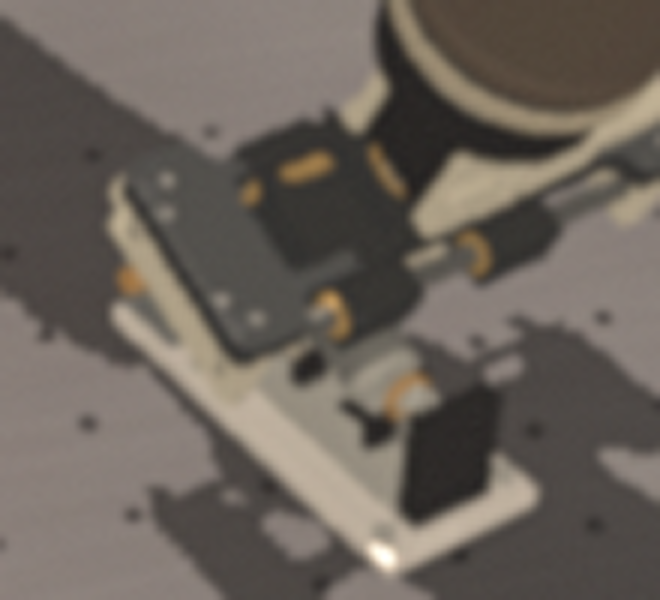

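```bash
cat > feel.py <<'E'
from h import *
import sys
n=int(sys.argv[1]) if len(sys.argv)>1 else 4
F=[];T=[];E=[]
for i in range(n):
    manip.capture('scene'); s=manip.sense(); F.append(s['ft_force']);E.append(s['ee_pos']);T.append(s['wrist_torque'])
F=np.mean(F,0);E=np.mean(E,0);a=np.radians(196.6); hx=np.array([np.cos(a),np.sin(a),0]); hy=np.array([-hx[1],hx[0],0])
R=s['tcp_rot']; th=np.degrees(np.arcsin(-R[2,0])); S=np.array([.5406,.1829,.04])
D=(E-S)*1000; X=D@hx; L=D@hy; c,q=np.cos(np.radians(th)),np.sin(np.radians(th))
print('t',round(s['t'],2),'F hx,hy,z',round(F@hx,2),round(F@hy,2),round(F[2],2),'T.X %.2f L %.2f z %.2f th %.2f'%(X,L,E[2]*1000,th),'F.X %.2f F.Z %.2f'%(X-36.3*c+5.8*q,D[2]-36.3*q-5.8*c),'face@spring %.2f'%(X-36.3*c+5.8*q-9*q/c),'torq',np.mean(T,0).round(2),'open',round(s['opening'],3),'yaw',round(np.degrees(np.arctan2(R[1,0],R[0,0])),2))
E
python3 feel.py 8
```

```text
t 9.2 F hx,hy,z 0.17 -0.2 -1.06 T.X 8.12 L -0.35 z 62.14 th 24.99 F.X -22.33 F.Z 1.55 face@spring -26.52 torq [ 0.18 -0.55 -0.01] open 0.278 yaw 16.66
```

>>> {"op": "move_arm", "data": {"plan": [[-1,0.0091,0,-0.0042,0,0,0],[-1,0.0091,0,-0.0042,0,0,0],[-1,0,0,0,0,0,0]]}}

```text
t: 9.5
ee_pos: [0.5347, 0.1815, 0.062]
tcp_rot: [[0.868, 0.287, -0.405], [0.26, -0.958, -0.121], [-0.423, 0.0, -0.906]]
ft_force: [0.1, 0.4, -1.3]
opening: 0.27
```

```bash
python3 feel.py 4
```

```text
t 9.7 F hx,hy,z -0.05 0.2 -0.91 T.X 6.17 L -0.35 z 62.02 th 25.01 F.X -24.27 F.Z 1.42 face@spring -28.47 torq [ 0.2  -0.55  0.01] open 0.276 yaw 16.66
```

>>> {"op": "move_arm", "data": {"plan": [[-1,0.0091,0,-0.0042,0,0,0],[-1,0.0091,0,-0.0042,0,0,0],[-1,0,0,0,0,0,0]]}}

```text
t: 10.0
ee_pos: [0.5364, 0.182, 0.062]
tcp_rot: [[0.868, 0.287, -0.405], [0.26, -0.958, -0.121], [-0.423, 0.0, -0.906]]
ft_force: [-1.2, 0.5, -1.3]
opening: 0.27
```

```bash
python3 feel.py 4
```

```text
t 10.2 F hx,hy,z 0.55 0.12 -1.04 T.X 4.24 L -0.37 z 61.99 th 25.01 F.X -26.20 F.Z 1.39 face@spring -30.40 torq [ 0.18 -0.49  0.02] open 0.274 yaw 16.67
```

>>> {"op": "move_arm", "data": {"plan": [[-1,0.0091,0,-0.0042,0,0,0],[-1,0.0091,0,-0.0042,0,0,0],[-1,0,0,0,0,0,0]]}}

```text
t: 10.5
ee_pos: [0.5382, 0.1825, 0.062]
tcp_rot: [[0.868, 0.287, -0.406], [0.26, -0.958, -0.122], [-0.423, 0.0, -0.906]]
ft_force: [-1.7, -0.7, -0.5]
opening: 0.272
```

```bash
python3 feel.py 5
```

```text
t 10.75 F hx,hy,z 2.91 0.05 -0.79 T.X 2.42 L -0.34 z 61.97 th 25.02 F.X -28.02 F.Z 1.36 face@spring -32.22 torq [ 0.03 -0.1   0.01] open 0.271 yaw 16.66
```

>>> {"op": "move_arm", "data": {"plan": [[-1,0.0091,0,-0.0042,0,0,0],[-1,0.0091,0,-0.0042,0,0,0],[-1,0,0,0,0,0,0]]}}

```text
t: 11.05
ee_pos: [0.5401, 0.1831, 0.0619]
tcp_rot: [[0.868, 0.287, -0.405], [0.26, -0.958, -0.121], [-0.423, 0.0, -0.906]]
ft_force: [-3.6, -0.5, -0.9]
opening: 0.272
```

```bash
python3 feel.py 5
```

```text
t 11.3 F hx,hy,z 3.49 0.02 -0.83 T.X 0.36 L -0.34 z 61.97 th 25.02 F.X -30.08 F.Z 1.36 face@spring -34.28 torq [-0.05  0.15  0.01] open 0.273 yaw 16.67
```

>>> {"op": "move_arm", "data": {"plan": [[-1,0.0091,0,-0.0042,0,0,0],[-1,0.0091,0,-0.0042,0,0,0],[-1,0.0091,0,-0.0042,0,0,0],[-1,0,0,0,0,0,0]]}}

```text
t: 11.7
ee_pos: [0.5429, 0.1839, 0.0619]
tcp_rot: [[0.868, 0.287, -0.406], [0.26, -0.958, -0.122], [-0.424, 0.0, -0.906]]
ft_force: [-4.9, -1.1, -1.1]
opening: 0.275
```

```bash
python3 feel.py 4
```

```text
t 11.9 F hx,hy,z 5.5 0.32 -0.54 T.X -2.43 L -0.34 z 61.94 th 25.06 F.X -32.85 F.Z 1.31 face@spring -37.06 torq [-0.16  0.52  0.01] open 0.273 yaw 16.66
```

>>> {"op": "move_arm", "data": {"plan": [[-1,0.0091,0,-0.0042,0,0,0],[-1,0.0091,0,-0.0042,0,0,0],[-1,0,0,0,0,0,0]]}}

```text
t: 12.2
ee_pos: [0.5445, 0.1844, 0.0619]
tcp_rot: [[0.867, 0.287, -0.406], [0.26, -0.958, -0.122], [-0.424, 0.0, -0.905]]
ft_force: [-6.5, -1.5, -0.8]
opening: 0.273
```

```bash
python3 feel.py 4
```

```text
t 12.4 F hx,hy,z 6.53 0.15 -0.46 T.X -4.06 L -0.35 z 61.91 th 25.11 F.X -34.47 F.Z 1.25 face@spring -38.69 torq [-0.24  0.72 -0.  ] open 0.272 yaw 16.67
```

>>> {"op": "move_arm", "data": {"plan": [[-1,0.01,0,-0.0045,0,0,0],[-1,0,0,0,0,0,0],[-1,0.0022,0,0.0155,0,0.0278,0],[-1,0.0022,0,0.0155,0,0.0278,0],[-1,0,0,0,0,0,0]]}}

```text
t: 12.9
ee_pos: [0.5438, 0.1842, 0.0591]
tcp_rot: [[0.9, 0.287, -0.329], [0.27, -0.958, -0.099], [-0.343, 0.0, -0.939]]
ft_force: [-6.7, -2.7, -2.1]
opening: 0.274
```

```bash
python3 feel.py 4
```

```text
t 13.1 F hx,hy,z 7.32 0.56 -1.28 T.X -3.76 L -0.30 z 58.96 th 20.14 F.X -35.84 F.Z 1.01 face@spring -39.14 torq [-0.26  0.94 -0.02] open 0.269 yaw 16.67
```

>>> {"op": "move_arm", "data": {"plan": [[-1,0.0045,0,0.0148,0,0.0278,0],[-1,0.0045,0,0.0148,0,0.0278,0],[-1,0,0,0,0,0,0]]}}

```text
t: 13.4
ee_pos: [0.5434, 0.184, 0.0558]
tcp_rot: [[0.925, 0.287, -0.249], [0.277, -0.958, -0.075], [-0.261, 0.0, -0.965]]
ft_force: [-7.1, -2.4, -1.6]
opening: 0.272
```

```bash
python3 feel.py 4
```

```text
t 13.6 F hx,hy,z 7.45 -0.04 -1.58 T.X -3.39 L -0.30 z 55.73 th 15.16 F.X -36.90 F.Z 0.64 face@spring -39.34 torq [-0.34  1.14  0.03] open 0.27 yaw 16.67
```

>>> {"op": "move_arm", "data": {"plan": [[-1,0.004,0,0.0148,0,0.0278,0],[-1,0.004,0,0.0148,0,0.0278,0],[-1,0,0,0,0,0,0]]}}

```text
t: 13.9
ee_pos: [0.5431, 0.1839, 0.0525]
tcp_rot: [[0.943, 0.287, -0.168], [0.283, -0.958, -0.051], [-0.176, 0.0, -0.984]]
ft_force: [-6.9, -2.0, -2.4]
opening: 0.275
```

```bash
python3 feel.py 4
python3 - <<'E'
from h import *
d=cap('scene')
a=cv2.resize(d['frame'][150:230,335:435],(750,600),interpolation=cv2.INTER_CUBIC); cv2.imwrite('pics/s7.png',a)
E
```

```text
t 14.1 F hx,hy,z 7.37 -0.1 -1.83 T.X -3.17 L -0.29 z 52.50 th 10.19 F.X -37.87 F.Z 0.37 face@spring -39.49 torq [-0.37  1.34 -0.01] open 0.272 yaw 16.68
```

View pics/s7.png

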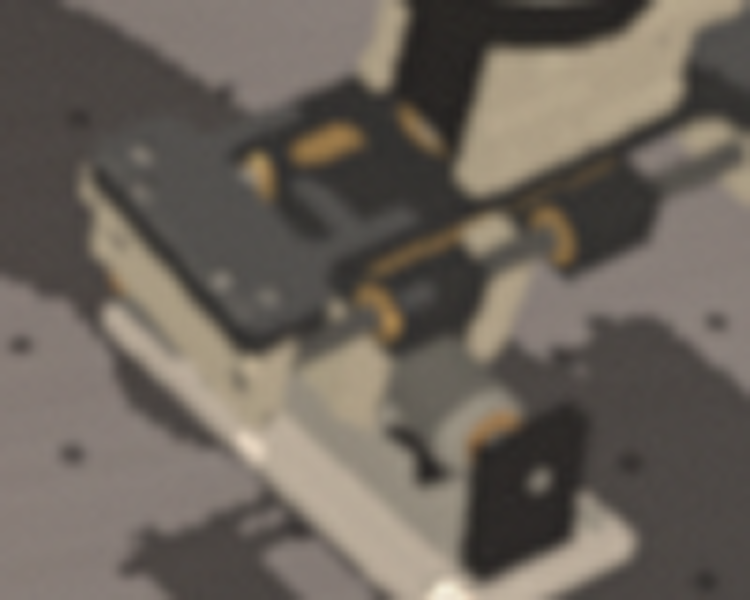

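>>> {"op": "move_arm", "data": {"plan": [[-1,0.003,0,0.015,0,0.0278,0],[-1,0.003,0,0.015,0,0.0278,0],[-1,0,0,0,0,0,0]]}}

```text
t: 14.45
ee_pos: [0.5429, 0.1839, 0.0492]
tcp_rot: [[0.954, 0.287, -0.086], [0.286, -0.958, -0.026], [-0.09, 0.001, -0.996]]
ft_force: [-6.7, -1.9, -1.2]
opening: 0.272
```

```bash
python3 feel.py 4
```

```text
t 14.65 F hx,hy,z 7.48 0.01 -2.18 T.X -3.07 L -0.28 z 49.26 th 5.21 F.X -38.69 F.Z 0.19 face@spring -39.51 torq [-0.39  1.46  0.01] open 0.27 yaw 16.68
```

>>> {"op": "move_arm", "data": {"plan": [[-1,0.0025,0,0.015,0,0.0289,0],[-1,0.0025,0,0.015,0,0.0289,0],[-1,0,0,0,0,0,0]]}}

```text
t: 14.95
ee_pos: [0.543, 0.1845, 0.0464]
tcp_rot: [[0.958, 0.288, 0.001], [0.288, -0.958, 0.0], [0.001, 0.0, -1.0]]
ft_force: [-10.2, -0.8, 0.6]
opening: 0.277
```

```bash
python3 feel.py 4
```

```text
t 15.15 F hx,hy,z 11.26 -1.67 2.12 T.X -2.81 L -0.84 z 46.32 th 0.07 F.X -39.10 F.Z 0.48 face@spring -39.11 torq [-0.32  2.36 -0.05] open 0.272 yaw 16.7
```

Run:
```python
from h import *
d=cap('scene')
a=cv2.resize(d['frame'][150:230,335:435],(750,600),interpolation=cv2.INTER_CUBIC); cv2.imwrite('pics/s8.png',a)
s=manip.sense(); q=cellpts(d,s)
m=(abs(q[...,1])<.014)&(q[...,2]>-.012)&(q[...,2]<.012)&(q[...,0]>.012)&(q[...,0]<.033)
b=q[m&(abs(q[...,1])<.009)]; print('barrel slope/top',np.polyfit(b[:,0],b[:,2],1),len(b))
```

```text
barrel slope/top [ 0.03199853 -0.00630842] 53
```

View pics/s8.png

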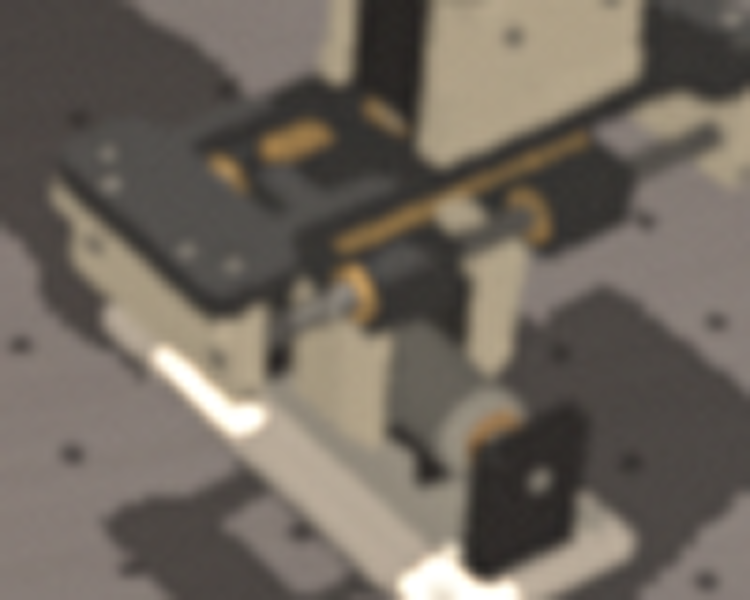

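>>> {"op": "move_arm", "data": {"plan": [[-1,0,-0.01,0,0,0,0],[-1,0,0,0,0,0,0]]}}

```text
t: 15.4
ee_pos: [0.5431, 0.1847, 0.0462]
tcp_rot: [[0.958, 0.287, -0.001], [0.287, -0.958, -0.001], [-0.001, 0.001, -1.0]]
ft_force: [-9.6, -3.8, 3.1]
opening: 0.275
```

```bash
python3 feel.py 5
```

```text
t 15.65 F hx,hy,z 11.26 1.0 3.2 T.X -2.87 L -0.99 z 46.23 th 0.08 F.X -39.16 F.Z 0.38 face@spring -39.18 torq [-0.77  2.21 -0.11] open 0.272 yaw 16.66
```

>>> {"op": "move_arm", "data": {"plan": [[-1,0,0.004,0,0,0.011,0],[-1,0,0,0,0,0.008,0],[-1,0,0,0,0,0,0]]}}

```text
t: 15.95
ee_pos: [0.5433, 0.1847, 0.0462]
tcp_rot: [[0.957, 0.287, 0.029], [0.287, -0.958, 0.008], [0.03, 0.0, -1.0]]
ft_force: [-8.6, -2.5, -0.0]
opening: 0.268
```

```bash
python3 feel.py 5
```

```text
t 16.2 F hx,hy,z 9.67 -0.33 1.66 T.X -3.12 L -0.97 z 46.18 th -1.66 F.X -39.57 F.Z 1.43 face@spring -39.31 torq [-0.54  2.18 -0.06] open 0.269 yaw 16.68
```

```bash
cat > pitch.py <<'E'
from h import *
a=np.radians(196.6); hx=np.array([np.cos(a),np.sin(a)]); hy=np.array([-hx[1],hx[0]]); S=np.array([.5406,.1829])
U=[];
for i in range(6):
    d=cap('scene'); P=pts(d); X=(P[...,:2]-S)@hx*1000; L=(P[...,:2]-S)@hy*1000; Z=P[...,2]*1000-40
    m=(X>-37)&(X<-13)&(abs(L)<9)&(Z>3)&(Z<18); U.append(np.c_[X[m],L[m],Z[m]])
U=np.concatenate(U)
# cylinder surface: fit z_axis(X)= a+bX ; lateral l0 + ; from R=13
from scipy.optimize import least_squares
def r(p): return np.hypot(U[:,1]-p[2]-p[3]*U[:,0],U[:,2]-p[0]-p[1]*U[:,0])-13
o=least_squares(r,[0,0,0,0],loss='soft_l1',f_scale=.5); print(len(U),'z0 %.2f slope %.4f lat %.2f yaw %.4f'%tuple(o.x),'rms',np.std(r(o.x)).round(2),'slope deg',np.degrees(np.arctan(o.x[1])).round(2))
cv2.imwrite('pics/p%d.png'%(manip.sense()['t']*100),cv2.resize(d['frame'][160:220,350:430],(800,600),interpolation=cv2.INTER_CUBIC)); print('pics/p%d.png'%(manip.sense()['t']*100))
E
python3 pitch.py
```

```text
428 z0 -0.00 slope -0.0028 lat 0.06 yaw 0.0159 rms 1.27 slope deg -0.16
pics/p1650.png
```

>>> {"op": "move_arm", "data": {"plan": [[-1,-0.01,0,0.003,0,0,0],[-1,-0.01,0,0,0,0,0],[-1,0,0,0,0,0,0]]}}

```text
t: 16.8
ee_pos: [0.5427, 0.1846, 0.0462]
tcp_rot: [[0.957, 0.287, 0.03], [0.287, -0.958, 0.009], [0.032, 0.0, -0.999]]
ft_force: [-5.3, -2.2, -0.5]
opening: 0.274
```

```bash
python3 feel.py 5
```

```text
t 17.05 F hx,hy,z 6.6 -0.43 -0.0 T.X -2.50 L -1.03 z 46.17 th -1.81 F.X -38.96 F.Z 1.52 face@spring -38.68 torq [-0.34  1.49 -0.04] open 0.27 yaw 16.67
```

>>> {"op": "move_arm", "data": {"plan": [[-1,-0.01,0,0,0,0,0],[-1,-0.01,0,0,0,0,0],[-1,0,0,0,0,0,0]]}}

```text
t: 17.35
ee_pos: [0.5412, 0.1842, 0.0462]
tcp_rot: [[0.957, 0.287, 0.031], [0.287, -0.958, 0.009], [0.033, 0.0, -0.999]]
ft_force: [-4.8, -1.5, -0.5]
opening: 0.268
```

```bash
python3 feel.py 5
```

```text
t 17.6 F hx,hy,z 5.35 -0.49 -0.51 T.X -0.96 L -1.04 z 46.18 th -1.86 F.X -37.43 F.Z 1.56 face@spring -37.13 torq [-0.28  1.36 -0.06] open 0.272 yaw 16.67
```

>>> {"op": "move_arm", "data": {"plan": [[-1,-0.01,0,0,0,0,0],[-1,-0.01,0,0,0,0,0],[-1,0,0,0,0,0,0]]}}

```text
t: 17.9
ee_pos: [0.5397, 0.1837, 0.0462]
tcp_rot: [[0.957, 0.287, 0.032], [0.287, -0.958, 0.01], [0.033, -0.0, -0.999]]
ft_force: [-5.0, -0.2, -1.2]
opening: 0.27
```

```bash
python3 feel.py 5
```

```text
t 18.15 F hx,hy,z 4.98 -1.08 -1.56 T.X 0.64 L -1.05 z 46.21 th -1.91 F.X -35.84 F.Z 1.62 face@spring -35.54 torq [-0.17  1.25 -0.04] open 0.272 yaw 16.67
```

>>> {"op": "move_arm", "data": {"plan": [[-1,-0.01,0,0,0,0,0],[-1,-0.01,0,0,0,0,0],[-1,0,0,0,0,0,0]]}}

```text
t: 18.45
ee_pos: [0.5381, 0.1832, 0.0463]
tcp_rot: [[0.957, 0.287, 0.033], [0.287, -0.958, 0.01], [0.034, -0.0, -0.999]]
ft_force: [-3.7, 0.1, -1.6]
opening: 0.273
```

```bash
python3 feel.py 4; python3 pitch.py
```

```text
t 18.65 F hx,hy,z 3.6 -1.08 -1.38 T.X 2.31 L -1.02 z 46.25 th -1.95 F.X -34.17 F.Z 1.68 face@spring -33.86 torq [-0.02  0.89  0.  ] open 0.274 yaw 16.67
502 z0 2.33 slope 0.1135 lat 1.43 yaw 0.0920 rms 2.22 slope deg 6.48
pics/p1895.png
```

View pics/p1895.png

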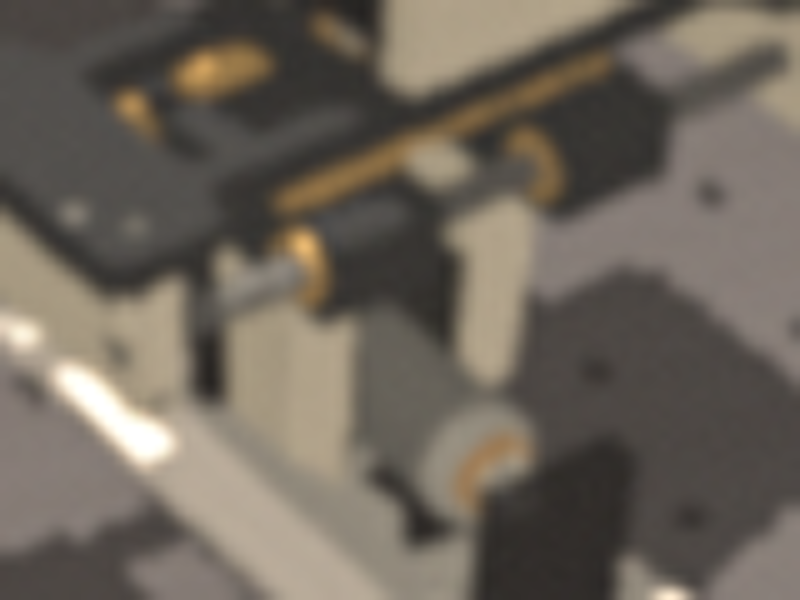

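```bash
sed -i 's/X>-37)&(X<-13)&(abs(L)<9)/X>-31)\&(X<-13)\&(L>-5)\&(L<11)/' pitch.py; python3 pitch.py
```

```text
353 z0 1.26 slope 0.0303 lat -2.53 yaw -0.0596 rms 1.3 slope deg 1.74
pics/p1925.png
```

>>> {"op": "move_arm", "data": {"plan": [[-1,-0.01,0,0,0,0,0],[-1,-0.007,0,0,0,0,0],[-1,0,0,0,0,0,0]]}}

```text
t: 19.55
ee_pos: [0.5367, 0.1828, 0.0463]
tcp_rot: [[0.957, 0.287, 0.033], [0.287, -0.958, 0.01], [0.034, -0.0, -0.999]]
ft_force: [-1.8, 1.6, -0.9]
opening: 0.271
```

```bash
python3 feel.py 5
```

```text
t 19.8 F hx,hy,z 0.32 -2.03 -1.33 T.X 3.79 L -1.05 z 46.26 th -1.97 F.X -32.69 F.Z 1.71 face@spring -32.38 torq [ 0.32  0.44 -0.02] open 0.273 yaw 16.67
```

>>> {"op": "move_arm", "data": {"plan": [[-1,0,-0.006,0,0,0,0],[-1,0,0,0,0,0,0],[-1,0,0,0,0,0,0]], "force": 8}}

```text
t: 20.1
ee_pos: [0.5367, 0.1829, 0.0463]
tcp_rot: [[0.958, 0.286, 0.033], [0.286, -0.958, 0.009], [0.034, 0.0, -0.999]]
ft_force: [1.3, -0.5, -0.1]
opening: 0.279
```

```bash
python3 feel.py 5
```

```text
t 20.35 F hx,hy,z -0.51 1.44 0.25 T.X 3.81 L -1.13 z 46.25 th -1.97 F.X -32.67 F.Z 1.70 face@spring -32.36 torq [-0.23 -0.25 -0.07] open 0.283 yaw 16.65
```

>>> {"op": "move_arm", "data": {"plan": [[-0.36,0,0.002,0,0,0,0],[-0.3,0,0,0,0,0,0],[-0.2,0,0,0,0,0,0],[0,0,0,0,0,0,0],[0.2,0,0,0,0,0,0],[0.2,0,0,0,0,0,0],[0.2,0,0,0,0,0,0]]}}

```text
t: 21.05
ee_pos: [0.5362, 0.183, 0.0461]
tcp_rot: [[0.957, 0.287, 0.032], [0.287, -0.958, 0.01], [0.034, 0.0, -0.999]]
ft_force: [-0.5, 0.8, 0.1]
opening: 0.597
```

```bash
python3 feel.py 3
python3 - <<'E'
from h import *
d=cap('scene')
cv2.imwrite('pics/r1.png',cv2.resize(d['frame'][150:230,335:435],(750,600),interpolation=cv2.INTER_CUBIC))
E
```

```text
t 21.2 F hx,hy,z -0.48 -0.49 0.13 T.X 4.20 L -1.35 z 46.10 th -1.92 F.X -32.28 F.Z 1.52 face@spring -31.98 torq [-0.02 -0.   -0.  ] open 0.595 yaw 16.67
```

View pics/r1.png

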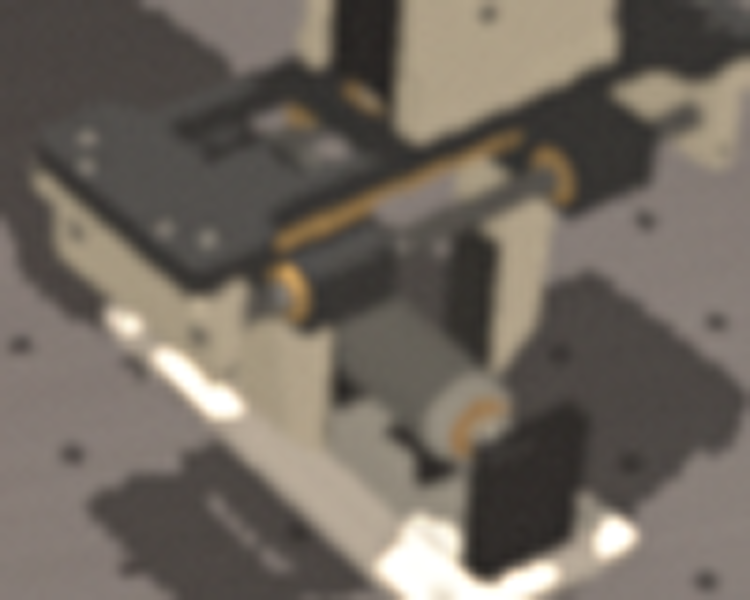

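Released: the cell lies on both saddles, with its flat end on the spring at about (470,425). I'll retreat straight up and away so both cameras can see it.

>>> {"op": "move_arm", "data": {"plan": [[0.2,0,0,-0.05,0,0,0],[0.2,0,0,-0.15,0,0,0],[0.2,0,0,-0.3,0,0,0],[0.2,0,0,-0.4,0,0,0],[0.2,0,0,-0.4,0,0,0],[0.2,0,0.2,-0.3,0,0,0],[0.2,0,0.4,0,0,0,0],[0.2,0,0.4,0,0,0,0],[0.2,0,0.4,0,0,0,0],[0.2,0,0.4,0,0,0,0],[0.2,0,0.4,0,0,0,0],[0.2,0,0.4,0,0,0,0],[0.2,0,0.4,0,0,0,0],[0.2,0,0,0,0,0,0]]}}

```text
t: 22.65
ee_pos: [0.6175, -0.1137, 0.2061]
tcp_rot: [[0.96, 0.279, 0.033], [0.278, -0.96, 0.005], [0.033, 0.004, -0.999]]
ft_force: [-0.4, -1.2, -0.4]
opening: 0.599
```

Run:
```python
from h import *
a=np.radians(196.6); hx=np.array([np.cos(a),np.sin(a)]); hy=np.array([-hx[1],hx[0]]); S=np.array([.5406,.1829])
for n in('top','scene'):
    d=cap(n); f=d['frame']; c=f[145:245,215:295] if n=='top' else f[155:235,340:430]
    cv2.imwrite(f'pics/{n}9.png',cv2.resize(c,None,fx=6,fy=6,interpolation=cv2.INTER_CUBIC))
    P=pts(d); X=(P[...,:2]-S)@hx*1000; L=(P[...,:2]-S)@hy*1000; Z=P[...,2]*1000
    m=(X>-29)&(X<29)&(abs(L)<11)&(Z>40)&(Z<65)
    for b in range(-28,40,8):
        k=(X>b)&(X<b+8)&(abs(L)<16)&(Z>40)&(Z<65)
        print(b,k.sum(),np.percentile(Z[k],[50,95]).round(1) if k.sum() else '',end=' | ')
    p=np.c_[X[m],L[m]]; print(n,'lat slope',np.polyfit(X[m],L[m],1))
print(manip.sense()['ee_pos'])
```

```text
-28 53 [51.8 54.7] | -20 55 [51.3 54.4] | -12 53 [51.1 54.8] | -4 58 [51.1 53.8] | 4 53 [51.3 54.2] | 12 58 [51.1 53.7] | 20 54 [51.3 53.9] | 28 55 [50.3 52.8] | 36 57 [50.8 53. ] | top lat slope [-0.00087894  0.57463771]
-28 40 [51.3 53.9] | -20 38 [51.  54.4] | -12 34 [50.5 54. ] | -4 36 [49.5 54.2] | 4 32 [50.1 54.9] | 12 37 [50.5 54.1] | 20 33 [49.5 53.6] | 28 24 [49.9 52.7] | 36 52 [49.5 51.6] | scene lat slope [0.00550248 3.15907786]
[ 0.61691582 -0.10705801  0.20606152]
```

View pics/top9.png

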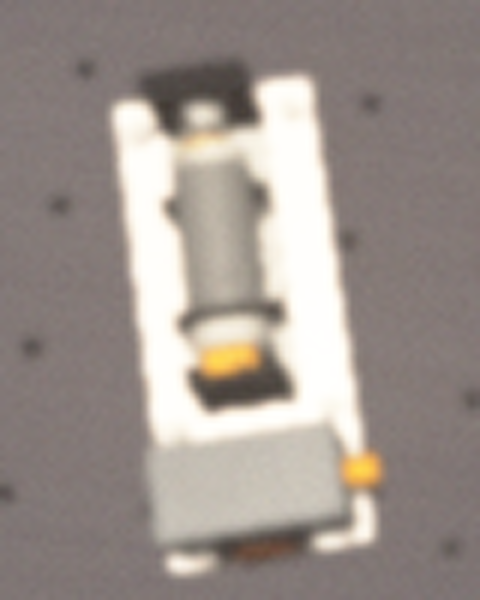

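View pics/scene9.png

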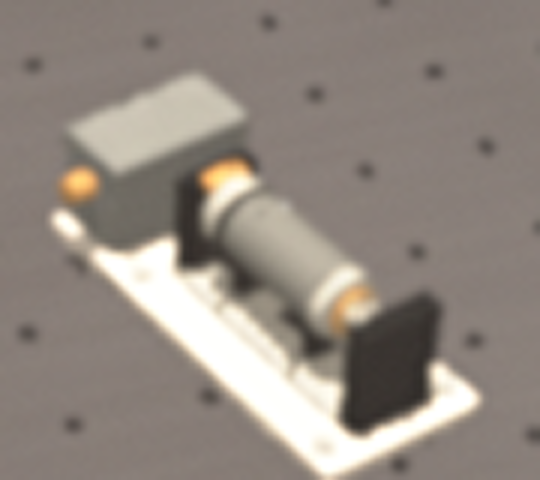

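The top crop shows the cell in line, with the button hidden under the lip at (230,358). The scene crop shows it level between the lip (228,172) and the spring (350,305). Its top is 53.6–54.8 mm high along its whole length. I'll let the arm settle and hand in.

>>> {"op": "move_arm", "data": {"plan": [[0.2,0,0,0,0,0,0],[0.2,0,0,0,0,0,0],[0.2,0,0,0,0,0,0]]}}

```text
t: 23.05
ee_pos: [0.6171, -0.1045, 0.2062]
tcp_rot: [[0.957, 0.289, 0.032], [0.289, -0.957, 0.01], [0.034, -0.0, -0.999]]
ft_force: [-0.4, -0.4, 0.4]
opening: 0.6
```

```bash
python3 -c "
from workcell import manip
print(manip.finish_job())"
```

```text
the job is handed in; nothing more can be done
None
```

The full-size cell is loaded in the detector's battery holder and the job is handed in at about 23 s of the 72 s allowed. The hand-in gave no verdict.

I lifted the cell from the rack and brought it in with the button end raised 25°. By feel, I pushed the spring in about 9 mm and levelled the cell past the lip. I then let it slide forward until the post took the load, released it and withdrew.

**Final pictures:**
- Both cameras show the cell lying level and in line. Its top is about 54 mm high along its whole length, and the button is hidden under the brass lip.
- The final spring travel was not measured. It was about 2 mm by arm position just before release, which is within the 1.5–4.5 mm limit; home should be 3 mm.
- The two other cells were seen in place after the lift, but I did not look at the rack again at the end.

**Readings that disagreed:**
- The measured force peaked at about 11 N along the axis, 3–4 N more than the spring alone should give. I took this to be friction on the saddles. It stayed well below the 25 N limit.
- The cell seemed to sit about 2° off in the grip, so I tilted the tool a further 2° to level it.
- The depth-based tilt estimates taken during insertion were too noisy to trust.
- The scene camera puts the cell about 3 mm off the axis and the top camera about 0.6 mm. I put this down to the scene camera seeing mainly one side, and relied on the cell resting in the V saddles.

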